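Start a collar nut on a clamp stud and run it down

ROBOT

A 7-joint arm with a two-finger parallel gripper is mounted at the origin on a cart in front of the work surface, level with it; the furniture and walls round the work are solid. World frame = base frame: x ahead of the robot, y to its left, z up, the work surface at z = 0. Lengths are in m, angles in rad, forces in N, time in s.
With the tool pointing down it reaches from about 0.4 to 0.925 m from the base axis. Payload 5.6 kg.
Tool frame: the origin (TCP) lies between the finger pads; the fingertips stand 25 mm ahead of it and the grasp point (between the pads) lies 6 mm ahead of it; y points along the fingers, x is the direction in which the jaws open and shut, and the axes are right-handed (so a half turn about y gives the same grasp; the last joint's range is limited). The gripper opens to 85 mm and grips with 20 to 120 N. Pads are 22 mm wide; open, the fingers measure 114 mm over their backs; the gripper's body (76 mm by 85 mm) begins 54 mm behind the grasp point. The pads swing forward as they close: fully open they stand 13 mm farther back than shut.
Start: joints at [1.196, 0.468, -0.012, 1.603, 0.006, 1.071, -0.056], TCP at [0.212, -0.615, 0.256] pointing down, gripper open.
Joint ranges: [-2.53, 2.53], [-0.31, 2.02], [-1.57, 1.55], [0.28, 2.44], [-1.29, 4.43], [0.15, 1.84], [-2.92, 2.92]. Speed limits (rad/s): [2.57, 2.57, 3.14, 3.14, 3.14, 3.14, 3.14].

INTERFACE

Orientations are given as a rotation vector (axis times angle).
In Python, from rig import robot, snapshot, camera_model gives the robot as it stands.
- The arm moves only by the tool arm_command, never from a script. Its arguments are lists of equal length, an entry for each row: "hand": the opening, from -1 (shut) to 1 (fully open); "offset": the shift along the tool's x, y, z each as a share of 0.5 m, from -1 to 1, a list of three; "spin": the turn about the tool's y as a share of 90 degrees, from -1 to 1. A call has 1 to 10 rows; each row is the pose to reach, as a shift and turn from the pose measured when the call began, along the tool's axes at that moment; what a row does not reach only later rows make up. A row lasts 1/8 s, in which the tool goes at most 62.5 mm and 10.7 degrees, less where a joint would pass 70% of its speed; a pose out of reach is approached as far as the arm can. A call with a number of a shift or a turn outside -1 to 1 is refused whole. A call with a gripper value outside its range is refused whole. The fingers move at their own pace and stop on an object; "squeeze" is the grip in N (left out, the last holds). Time passes only in rows, so rows that repeat a pose let the fingers close. It gives the time, the measured TCP pose, the force and the opening at its end, in the units of the state.
- robot.state(): the state, without advancing time (a new reading comes with each control period).
- snapshot(name): name is "scene" or "side" or "wrist"; returns the picture (480x640x3 uint8, red, green, blue); there is no depth.
- camera_model(name): a dict with "camera_matrix" (3x3 intrinsics, pixels), "cam_to_world" (4x4, takes a point from camera to world coordinates). Camera axes: x right, y down, z forward; pixel columns grow to the right and rows downward; lengths in m; the calibration is good to about 2 mm. A picture is of the moment at which its call begins: read the wrist's pose just before it. camera_model takes no time and is no camera call; for the wrist camera it gives the pose at the moment of the call.
- robot.job_done(): hands the job in, once; it reports no verdict.
The state is a dict: "clock": time; "joint_positions": joint angles; "joint_vel": joint speeds; "tau": joint torques, N m; "position": TCP position; "orientation": TCP orientation; "ft_force": force on the tool from outside, world axes, zero at the start; "ft_torque": the same for the moment, N m; "finger_gap": opening from 0.0 (shut) to 1.0 (fully open).
Only numpy, scipy, OpenCV 4.12 (cv2) and the standard library are available. Lean on these libraries where they do the work, as an engineer would, in place of code of your own. Each camera call takes 0.05 s, during which the arm holds its last target.

TASK

The strap clamp that holds the stone specimen has lost its nut: set the steel hex nut, collar down, over the clamp's stud, turn it gently backwards (anticlockwise from above) until you feel it drop into the thread, then screw it clockwise until its collar sits fully home on the strap, and let go. Never force it (a jammed or cross-threaded nut ruins the thread), and leave the oil bottle, the white-capped vial and the forceps where they are.

Things in the scene. Friction and masses are not known exactly. Their poses are not given: they have to be found in the camera images.
- nut: Plain steel hex nut, 36 mm high, about 0.2 kg, standing on the bench right of the clamp, its round collar (52 mm across, 6 mm thick) down. Above the collar a hexagon 40 mm across flats, 46 mm over corners; corners at 0, 60, 120.. degrees from its x axis, flats facing 30, 90, 150.. degrees. Bore 28 mm. Origin: centre of its underside; z up along the bore.
- nut_teeth (a point): Point on the nut's axis 3.8 mm above its underside, moving with the nut, at the level of its thread: three round teeth, 3.6 mm thick, that stick inwards from the bore at 0, 120 and 240 degrees from x, to 9.8 mm from the axis. Their lowest points are 2 mm above the nut's underside.
- clamp: Strap clamp fixed to the bench: grey base 75 (its x) x 130 (its y) x 12 mm, on it a stone specimen block and a heel block, across them an aluminium strap 36 mm (x) by 118 mm (y), its top 40 mm above the bench. An upright steel stud, tight in the base, stands through the strap's middle. Origin: centre of the base's underside, under the stud; z up.
- seat (a point): Where the nut's underside must end: on the stud's axis, at the strap's top face, 40 mm above the bench; z up. Height of the nut's underside above it: about 15.9 mm with its teeth on top of the stop teeth, 12.9 mm on the crown, 5.4 to 6.5 mm just after dropping into the thread, 0 when home.
- stud_tip (a point): Top of the stud on its axis, 27.9 mm above the seat. From here a plain pilot with a tapered tip, 17.4 mm in diameter, goes 13 mm down to the crown of the thread. Thread: right-handed, 26 mm outer diameter, three starts, lead 24 mm (15 degrees clockwise from above lower the nut by 1 mm), about 1.4 mm of play up and down.
- crown (a point): On the stud's axis at the thread's flat crown, 14.9 mm above the seat. The crown has three gaps, each 30 degrees wide, 120 degrees apart, where the nut's teeth can drop in; their angles differ each time and no reading gives them. A stop tooth 3 mm high stands on the anticlockwise rim of each gap, so a nut on the crown reaches a gap only by turning anticlockwise.
- thread (a point): On the stud's axis 7 mm above the seat, where the thread runs. From the crown the drop comes within 95 degrees of anticlockwise turning (within 105 from the top of a stop tooth). Once dropped in, the nut jams within about 12 degrees if turned on anticlockwise; 75 to 110 degrees clockwise bring it home, where turning on only tightens it.
- oil_bottle: Small white oil bottle with a red cap, 26 mm across, 50 mm high, standing in front of the clamp. Bystander. Origin at the centre of its underside.
- vial_2: Glass sample vial with a white cap, 24 mm across, 50 mm high, standing to the left of the clamp. Bystander. Origin at the centre of its underside.
- forceps: Steel forceps, 132 mm long, 9 mm high, lying to the left, near the front edge. Bystander. Origin at the middle of their underside.

How it is judged:
On the way, in this order (a step that is already met when the one before it is completed fails the run):
1. the nut is over the stud, upright, its underside less than 21 mm above the strap (horizontal distance between nut and seat below 0.004 m and z of nut in the frame of seat below 0.021 m and angle between nut's own z axis and vertical below 0.15 rad).
2. the nut has dropped into the thread: its underside is less than 8 mm above the strap (horizontal distance between nut and seat below 0.004 m and z of nut in the frame of seat below 0.008 m), for 0.1 s.
At the end, for the whole second after the job is handed in: The nut is screwed home on the stud: its underside within 1.5 mm of the strap's top face, its axis within 3 mm of the stud's, upright within 0.05 rad and at rest; oil bottle, white-capped vial and forceps within 20 mm of where they stood (horizontal distance between nut and seat below 0.003 m and z of nut in the frame of seat between -0.0015 and 0.0015 m and angle between nut's own z axis and vertical below 0.05 rad and linear speed of nut below 0.01 m/s and distance of each of oil_bottle, vial_2, forceps from where it was at the start of the episode below 0.02 m); the robot touches nothing.
It fails at once if the nut is forced: more than 60 N between the nut and the clamp with its stud (contact force between nut and clamp above 60 N).
It fails at once if the oil bottle moved by more than 20 mm (distance of oil_bottle from where it was at the start of the episode above 0.02 m).
It fails at once if the white-capped sample vial moved by more than 20 mm (distance of vial_2 from where it was at the start of the episode above 0.02 m).
It fails at once if the forceps moved by more than 20 mm (distance of forceps from where it was at the start of the episode above 0.02 m).
It also fails if it takes over 67 s, if anything falls off the work surface, if the arm or the gripper's body presses on something with over 40 N, if the wrist force passes 120 N, or if a joint passes its speed limit or range.

## Working session

There is one attempt and no reset: what is moved stays moved. The work goes in short steps, Python scripts to look and compute and a tool call to move; the robot and the scene stay as the last step left them, time stands still between calls to the robot, and variables do not carry over. Pictures are saved under pics/ and viewed, and the job is handed in when it is done.

Besides the shell and the picture viewer there is one more tool, called after "Emit:" by a JSON object that holds its "api" and its "payload". arm_command: Moves the arm, as the interface text tells. Shift numbers are shares of 0.5 m and turn numbers shares of 90 degrees, none past 1 either way. Its arguments: {"type":"object","properties":{"hand":{"type":"array"},"offset":{"type":"array"},"spin":{"type":"array"},"squeeze":{"type":"number"}},"required":["hand","offset","spin"]}

```bash
ls; mkdir -p pics
python3 - <<'E'
from rig import robot,snapshot,camera_model
import cv2
s=robot.state();print(s)
for n in ("scene","side","wrist"):
    c=camera_model(n);print(n,c)
    cv2.imwrite(f"pics/{n}0.png",snapshot(n)[:,:,::-1])
E
```

```text
pics
{'clock': 0.0, 'joint_positions': array([ 1.19599154,  0.46842522, -0.0116223 ,  1.60362994,  0.00600066,
        1.0713741 , -0.05630352]), 'joint_vel': array([-1.67275631e-04, -6.41532737e-04,  5.85438898e-05,  1.29880344e-03,
       -6.40261876e-04, -1.37976015e-04, -5.11471129e-04]), 'tau': array([-1.47675601e-04, -5.32392597e+01,  2.11955700e-02, -2.51307213e+01,
        1.13770706e-02,  7.77215115e-03,  5.48917583e-06]), 'position': array([ 0.2115198 , -0.61407981,  0.25530449]), 'orientation': array([-1.34710395,  0.96256334, -0.96002743]), 'ft_force': array([-0.17074083,  0.22884002, -1.06234703]), 'ft_torque': array([0.0209804 , 0.02086085, 0.05413765]), 'finger_gap': 0.9974128839157832}
scene {'camera_matrix': array([[581.79140538,   0.        , 314.35723943],
       [  0.        , 581.79140538, 236.38726619],
       [  0.        ,   0.        ,   1.        ]]), 'cam_to_world': array([[-8.86381963e-01, -2.38402290e-01,  3.96851815e-01,
         1.19262036e-01],
       [-4.62953619e-01,  4.58264520e-01, -7.58727603e-01,
         5.83886754e-01],
       [-9.80708599e-04,
[... 328 characters left out ...]
am_to_world': array([[-0.99991799,  0.00765461, -0.01026769,  0.47249647],
       [ 0.01276037,  0.66379463, -0.74780603,  0.55922525],
       [ 0.00109147, -0.74787572, -0.66383787,  0.64745098],
       [ 0.        ,  0.        ,  0.        ,  1.        ]])}
wrist {'camera_matrix': array([[356.54671076,   0.        , 319.33584394],
       [  0.        , 356.54671076, 237.35385476],
       [  0.        ,   0.        ,   1.        ]]), 'cam_to_world': array([[ 0.32464886, -0.89578869, -0.3035881 ,  0.28877505],
       [-0.94583324, -0.30801754, -0.10258983, -0.58695639],
       [-0.00161165,  0.32044939, -0.94726427,  0.37406993],
       [ 0.        ,  0.        ,  0.        ,  1.        ]])}
```

View pics/scene0.png

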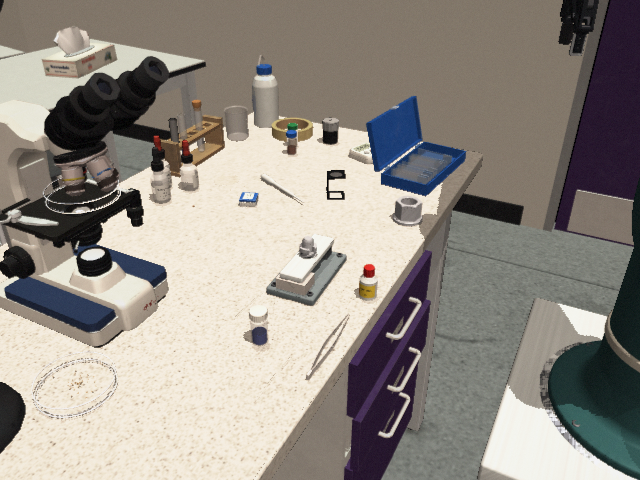

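View pics/side0.png

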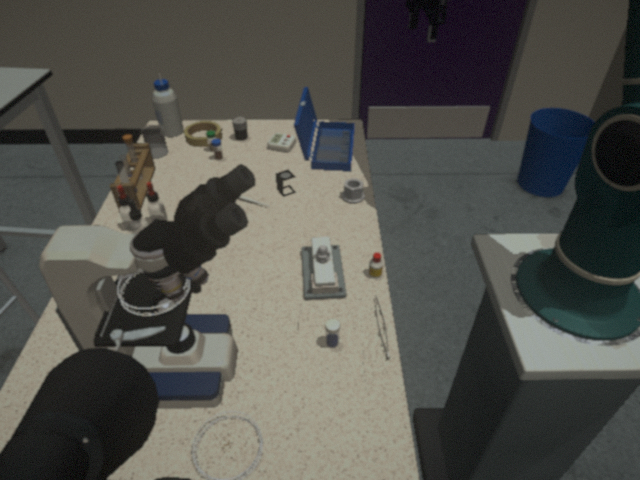

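View pics/wrist0.png

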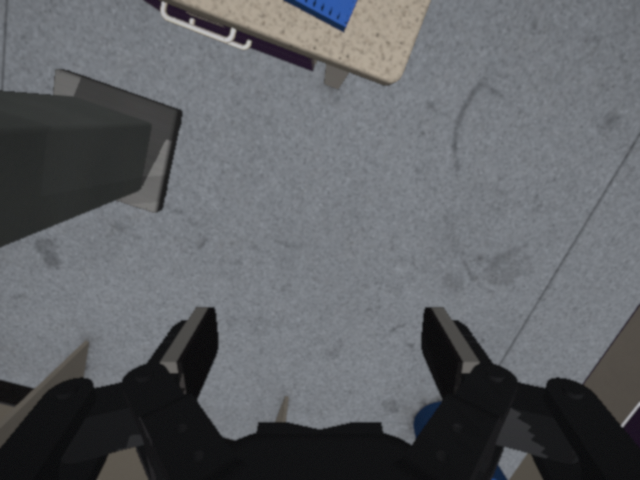

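Run:
```python
import numpy as np
from scipy.spatial.transform import Rotation as R
from rig import robot
s=robot.state();print(R.from_rotvec(s['orientation']).as_matrix().round(3))
```

```text
[[ 0.326 -0.001  0.945]
 [-0.945  0.001  0.326]
 [-0.001 -1.    -0.   ]]
```

Run:
```python
import cv2,numpy as np
a=cv2.imread("pics/scene0.png");b=cv2.imread("pics/side0.png")
A=cv2.resize(a[185:235,380:440],None,fx=6,fy=6,interpolation=cv2.INTER_CUBIC)
B=cv2.resize(a[225:310,260:355],None,fx=4,fy=4,interpolation=cv2.INTER_CUBIC)
C=cv2.resize(b[165:215,325:385],None,fx=6,fy=6,interpolation=cv2.INTER_CUBIC)
D=cv2.resize(b[225:310,290:385],None,fx=4,fy=4,interpolation=cv2.INTER_CUBIC)
o=np.zeros((340*1+300,760,3),np.uint8)
o[:300,:360]=A;o[:300,370:730]=C;o[300:640,:380]=B;o[300:640,380:760]=D
cv2.imwrite("pics/z0.png",cv2.resize(o,None,fx=.93,fy=.93))
```

```text
(no output)
```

View pics/z0.png

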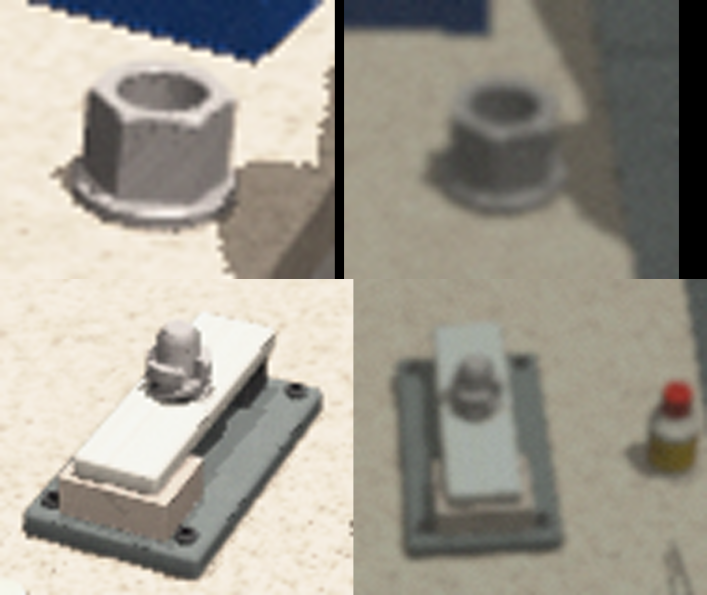

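```bash
cat > h.py <<'E'
import numpy as np
from rig import robot,snapshot,camera_model
from scipy.spatial.transform import Rotation as R
def cast(c,u,v,z):
    K=c["camera_matrix"];T=c["cam_to_world"]
    d=T[:3,:3]@np.linalg.solve(K,[u,v,1.]);o=T[:3,3]
    return o+d*(z-o[2])/d[2]
def proj(c,p):
    T=c["cam_to_world"];q=c["camera_matrix"]@(T[:3,:3].T@(np.asarray(p,float)-T[:3,3]));return q[:2]/q[2]
def off(target,s=None):
    s=s or robot.state();M=R.from_rotvec(s['orientation']).as_matrix()
    return M.T@(np.asarray(target)-s['position'])/0.5
E
python3 - <<'E'
from h import *
a=camera_model("scene");b=camera_model("side")
print("nut",cast(a,408.7,201.1,.036),cast(b,353.5,183.5,.036))
print("stud",cast(a,308.9,238.7,.0679),cast(b,324.1,246.2,.0679))
for n,u,v in (("oil",369,268),("vial",258,312)): print(n,cast(a,u,v,.05))
print("forc",cast(a,309,376,.0),cast(a,348,318,0))
print(camera_model("wrist")["cam_to_world"])
E
```

```text
nut [ 0.38779527 -0.28078807  0.036     ] [ 0.38935628 -0.28799702  0.036     ]
stud [ 0.45708444 -0.04506221  0.0679    ] [ 0.45861947 -0.05351662  0.0679    ]
oil [ 0.36079738 -0.04059037  0.05      ]
vial [0.44484645 0.11228333 0.05      ]
forc [0.36129509 0.13539019 0.        ] [0.36558447 0.01477127 0.        ]
[[ 0.32464833 -0.89581778 -0.30350283  0.28879246]
 [-0.94583381 -0.30794438 -0.10280405 -0.58699998]
 [-0.00136829  0.3204384  -0.94726837  0.37419626]
 [ 0.          0.          0.          1.        ]]
```

Emit:
{"api": "arm_command", "payload": {"hand": [1,1,1,1,1,1,1,1,1], "offset": [[-0.06,0,0.07],[-0.14,0.01,0.15],[-0.22,0.02,0.24],[-0.3,0.03,0.33],[-0.38,0.04,0.41],[-0.45,0.05,0.49],[-0.5,0.06,0.55],[-0.51,0.06,0.55],[-0.51,0.06,0.55]], "spin": [0,0,0,0,0,0,0,0,0]}}

```text
clock: 1.27
position: [0.388, -0.2838, 0.2258]
orientation: [-1.348, 0.963, -0.96]
ft_force: [0.5, -0.4, -0.2]
finger_gap: 1.0
```

Run:
```python
from h import *
import cv2
c=camera_model("wrist");cv2.imwrite("pics/w1.png",snapshot("wrist")[:,:,::-1]);print(robot.state())
np.savez("w1.npz",**c)
for p in ((.389,-.284,.036),(.458,-.049,.0679)): print(proj(c,p))
```

```text
{'clock': 1.325, 'joint_positions': array([ 0.72632008,  0.23340337, -0.18538093,  2.02509621,  0.05467705,
        0.8887706 , -0.72920462]), 'joint_vel': array([ 0.01217248,  0.00257245,  0.00521085, -0.00798545, -0.00171626,
       -0.00078745, -0.00131774]), 'tau': array([-7.32134320e-01, -3.62412715e+01, -1.55497570e+00, -2.19755548e+01,
       -4.06930223e-02,  2.29109841e-02, -3.66662076e-03]), 'position': array([ 0.38785859, -0.2845043 ,  0.22590936]), 'orientation': array([-1.34740548,  0.96344466, -0.96162634]), 'ft_force': array([ 0.44949373,  0.25020688, -0.11166779]), 'ft_torque': array([-0.00875035,  0.02351696, -0.04027319]), 'finger_gap': 1.0027749750157915}
[321.06954175 212.45828789]
[27.94638303 22.7508936 ]
```

View pics/w1.png

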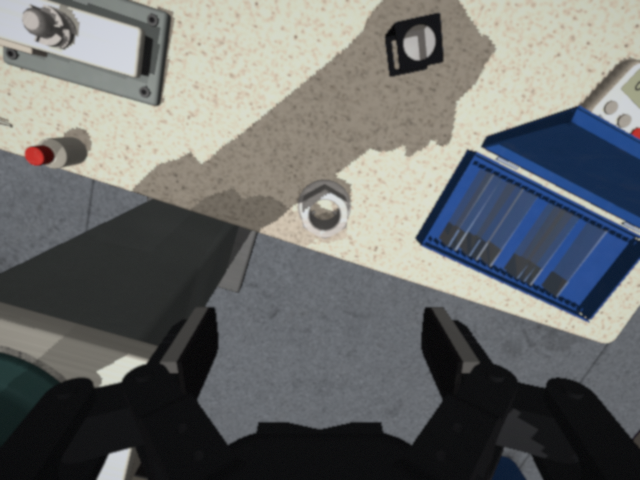

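Run:
```python
import cv2,numpy as np
a=cv2.imread("pics/w1.png")
A=cv2.resize(a[170:250,285:365],None,fx=7,fy=7,interpolation=cv2.INTER_CUBIC)
cv2.imwrite("pics/z1.png",A)
B=cv2.resize(a[0:110,0:180],None,fx=4,fy=4,interpolation=cv2.INTER_CUBIC)
cv2.imwrite("pics/z1b.png",B)
```

```text
(no output)
```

View pics/z1.png

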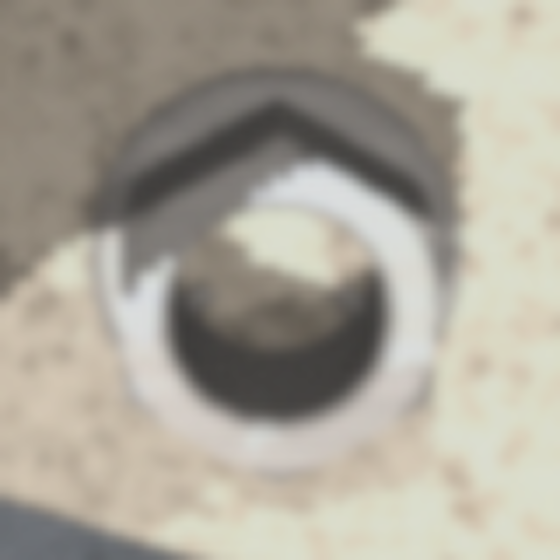

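View pics/z1b.png

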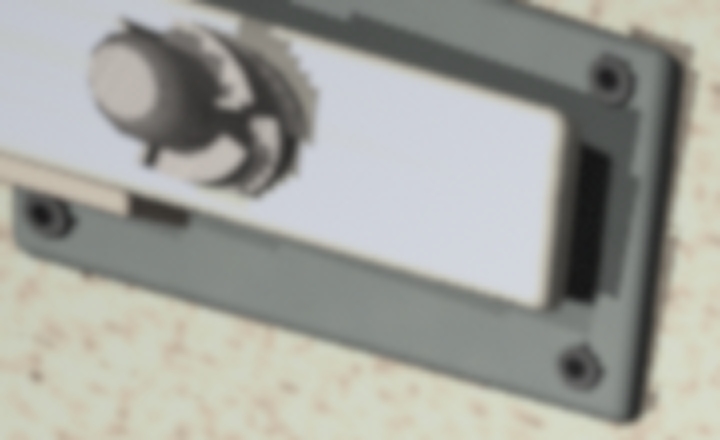

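Run:
```python
from h import *
c=dict(np.load("w1.npz"))
n=cast(c,324.3,214.6,.036);print("nut",n)
print("stud",cast(c,124/4,81/4,.0679), "off", off([*n[:2],.15]))
for u,v in ((280,105),(130,200),(430,215),(275,480)):
    print(cast(c,285+u/7-.4,170+v/7-.4,.036)-n)
print("box",cast(c,418,240,.0),cast(c,485,145,.06),"bottle",cast(c,38,156,.05))
```

```text
nut [ 0.38807118 -0.28737537  0.036     ]
stud [ 0.46020986 -0.05085097  0.0679    ] off [ 0.00571646  0.15181402 -0.00137863]
[0.02555304 0.0086194  0.        ]
[0.00807666 0.02251317 0.        ]
[ 0.01852948 -0.01384701  0.        ]
[-0.0211536  -0.00696314  0.        ]
box [ 0.38482938 -0.39037105  0.        ] [ 0.48705764 -0.38429441  0.06      ] bottle [ 0.36256296 -0.05048606  0.05      ]
```

Emit:
{"api": "arm_command", "payload": {"hand": [1,1,1,1], "offset": [[0.005,0.08,0.0],[0.005,0.15,0.0],[0.005,0.17,0.0],[0.005,0.17,0.0]], "spin": [0,0,0,0]}}

```text
clock: 1.82
position: [0.3883, -0.2876, 0.1409]
orientation: [-1.347, 0.965, -0.962]
ft_force: [-0.6, 0.6, 0.0]
finger_gap: 1.004
```

Run:
```python
from h import *
import cv2
c=camera_model("wrist");a=snapshot("wrist")[:,:,::-1];cv2.imwrite("pics/w2.png",a);print(robot.state()['position'])
np.savez("w2.npz",**c)
p=proj(c,(.389,-.287,.036));print(p)
u,v=p.astype(int)
cv2.imwrite("pics/z2.png",cv2.resize(a[v-60:v+60,u-70:u+70],None,fx=5,fy=5,interpolation=cv2.INTER_CUBIC));print(u-70,v-60)
```

```text
[ 0.38886338 -0.28769834  0.141615  ]
[320.30663843 244.88730174]
250 184
```

View pics/z2.png

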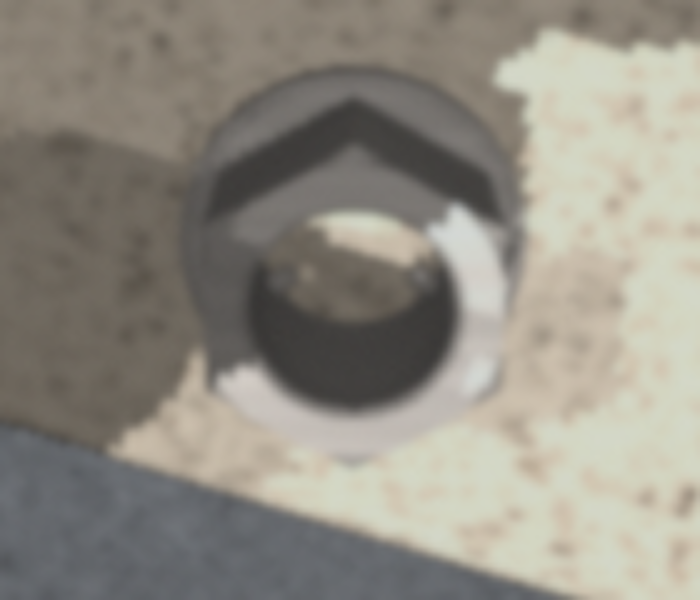

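Emit:
{"api": "arm_command", "payload": {"hand": [1,1,1,1,1], "offset": [[0,0.08,0.0],[0,0.15,0.0],[0,0.2,0.0],[0,0.215,0.0],[0,0.215,0]], "spin": [0,0,0,0,0], "squeeze": 40}}

```text
clock: 2.5
position: [0.3895, -0.2882, 0.035]
orientation: [-1.347, 0.962, -0.965]
ft_force: [0.0, 0.8, 0.6]
finger_gap: 1.002
```

Run:
```python
from h import *
import cv2
s=robot.state();print(s['position'],s['ft_force'])
c=camera_model("wrist");a=snapshot("wrist")[:,:,::-1];cv2.imwrite("pics/w3.png",a)
```

```text
[ 0.38952568 -0.28819345  0.03495259] [0.01655278 0.7883644  0.64584452]
```

View pics/w3.png

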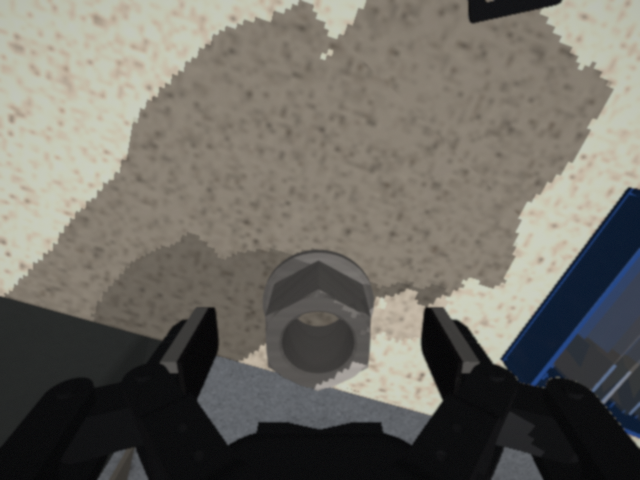

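Emit:
{"api": "arm_command", "payload": {"hand": [-1,-1,-1,-1,-1,-1,-1,-1], "offset": [[0,0,0.0],[0,0,0.0],[0,0,0.0],[0,0,0.0],[0,0,0],[0,0,0],[0,0,0],[0,0,0]], "spin": [0,0,0,0,0,0,0,0], "squeeze": 40}}

```text
clock: 3.55
position: [0.39, -0.2885, 0.036]
orientation: [-1.347, 0.961, -0.966]
ft_force: [-0.3, 0.1, 5.3]
finger_gap: 0.46
```

Run:
```python
from h import *
import cv2
s=robot.state();print(s['position'],s['ft_force'],s['finger_gap'])
c=camera_model("wrist");a=snapshot("wrist")[:,:,::-1];cv2.imwrite("pics/w4.png",a);np.savez("w4.npz",**c,pos=s['position'])
cv2.imwrite("pics/z4.png",cv2.resize(a[230:420,200:440],None,fx=3,fy=3,interpolation=cv2.INTER_CUBIC))
```

```text
[ 0.3900172  -0.28851761  0.03603398] [-0.34685569  0.05913506  5.34932103] 0.45979886636882367
```

View pics/z4.png

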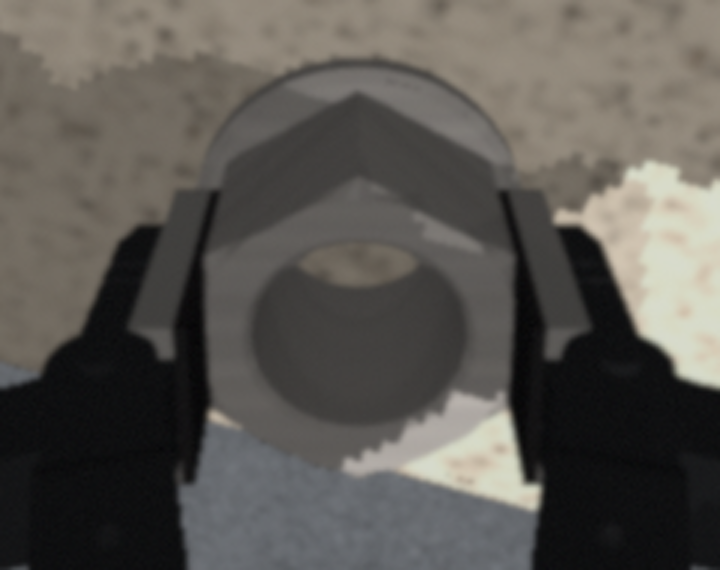

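Run:
```python
from h import *
c=dict(np.load("w4.npz"));n=cast(c,319.8,340.7,.036)
M=R.from_rotvec(robot.state()['orientation']).as_matrix()
print(n,M.T@(n-c['pos']));print(M.round(4))
print(off([.46-.1*0.945,-.051-.033,.18]))
```

```text
[ 0.38910614 -0.28816386  0.036     ] [-6.29314363e-04  3.11257704e-05 -7.47873475e-04]
[[ 0.3232  0.0024  0.9463]
 [-0.9463 -0.0018  0.3232]
 [ 0.0025 -1.      0.0017]]
[-0.40220838 -0.2887872   0.08625758]
```

Emit:
{"api": "arm_command", "payload": {"hand": [-1,-1,-1,-1], "offset": [[0,-0.06,0.0],[0,-0.14,0.0],[0,-0.2,0.0],[0,-0.2,0.0]], "spin": [0,0,0,0]}}

```text
clock: 4.1
position: [0.3908, -0.2891, 0.138]
orientation: [-1.347, 0.957, -0.97]
ft_force: [-0.4, 0.0, -3.1]
finger_gap: 0.458
```

Emit:
{"api": "arm_command", "payload": {"hand": [-1,-1,-1,-1,-1,-1,-1], "offset": [[-0.05,-0.08,0.03],[-0.14,-0.13,0.09],[-0.23,-0.13,0.16],[-0.32,-0.13,0.22],[-0.38,-0.13,0.27],[-0.406,-0.13,0.285],[-0.406,-0.13,0.285]], "spin": [0,0,0,0,0,0,0]}}

```text
clock: 4.97
position: [0.459, -0.0503, 0.2013]
orientation: [-1.349, 0.958, -0.967]
ft_force: [-0.3, -0.7, -2.0]
finger_gap: 0.459
```

Run:
```python
from h import *
import cv2
s=robot.state();print(s['position'],s['ft_force'],s['finger_gap'],s['joint_positions'])
c=camera_model("wrist");a=snapshot("wrist")[:,:,::-1];cv2.imwrite("pics/w5.png",a);np.savez("w5.npz",**c,pos=s['position'],rot=s['orientation'])
cv2.imwrite("pics/z5.png",cv2.resize(a[170:410,200:440],None,fx=2.5,fy=2.5,interpolation=cv2.INTER_CUBIC))
cv2.imwrite("pics/z5b.png",cv2.resize(a[190:260,280:370],None,fx=8,fy=8,interpolation=cv2.INTER_CUBIC))
```

```text
[ 0.4590093  -0.05025591  0.20130073] [-0.32066594 -0.66385678 -2.04234511] 0.45920770009948914 [ 0.32564963  0.24812871 -0.3298459   2.08503097  0.11477886  0.82065726
 -1.31311999]
```

View pics/z5.png

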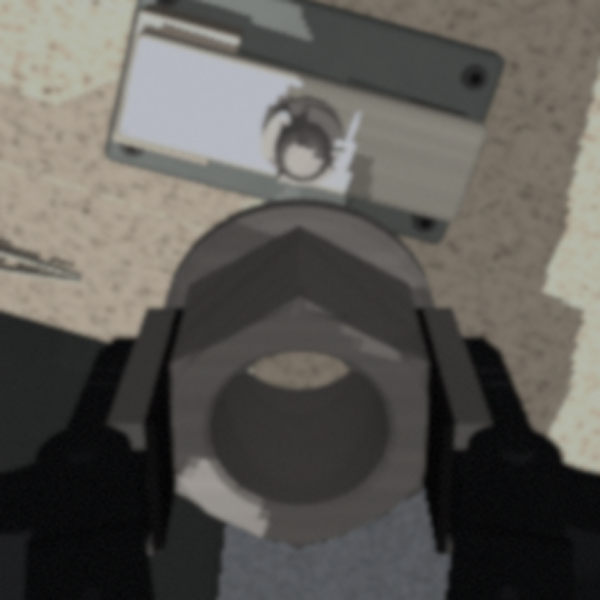

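View pics/z5b.png

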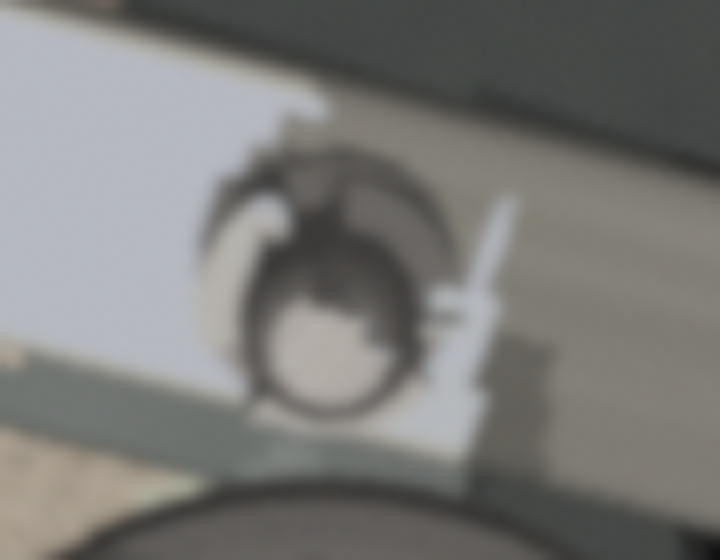

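Run:
```python
from h import *
c=dict(np.load("w5.npz"));M=R.from_rotvec(c['rot']).as_matrix();print(M.round(4))
st=cast(c,320.8,233,.0679);n=cast(c,319.4,340.9,.2013)
print(st,n,c['pos']);print("diff tool",M.T@(st-n), M.T@(n-c['pos']))
for dv in (-3,3): print(cast(c,320.8,233+dv,.0679))
# base/strap check: strap edges mid at z=.04
```

```text
[[ 0.3246  0.0039  0.9459]
 [-0.9458 -0.0043  0.3246]
 [ 0.0053 -1.      0.0023]]
[ 0.45964753 -0.05109057  0.0679    ] [ 0.45795606 -0.04979741  0.2013    ] [ 0.4590093  -0.05025591  0.20130073]
diff tool [0.00106333 0.1334099  0.00087223] [-7.75529190e-04 -5.34722640e-06 -8.47383763e-04]
[ 0.46185663 -0.05033195  0.0679    ]
[ 0.45742597 -0.05185347  0.0679    ]
```

Emit:
{"api": "arm_command", "payload": {"hand": [-1,-1,-1,-1,-1], "offset": [[0.002,0.06,0.002],[0.002,0.12,0.002],[0.002,0.15,0.002],[0.002,0.15,0.002],[0.002,0.15,0.002]], "spin": [0,0,0,0,0]}}

```text
clock: 5.65
position: [0.4611, -0.0529, 0.1272]
orientation: [-1.348, 0.958, -0.971]
ft_force: [0.4, -0.6, -2.0]
finger_gap: 0.456
```

Run:
```python
from h import *
import cv2
s=robot.state();print(s['position'],s['ft_force'],s['finger_gap'])
c5=np.load("w5.npz");M=R.from_rotvec(c5['rot']).as_matrix();print("moved tool", M.T@(s['position']-c5['pos']))
a=snapshot("scene")[:,:,::-1];cv2.imwrite("pics/s6.png",a)
b=snapshot("side")[:,:,::-1];cv2.imwrite("pics/d6.png",b)
A=cv2.resize(a[190:290,250:370],None,fx=3.3,fy=3.3,interpolation=cv2.INTER_CUBIC)
B=cv2.resize(b[190:290,265:385],None,fx=3.3,fy=3.3,interpolation=cv2.INTER_CUBIC)
cv2.imwrite("pics/z6.png",np.hstack([A,B]))
for n in ("scene","side"):
  c=camera_model(n);print(n,proj(c,(.4596,-.0511,.0679)),proj(c,(.4596,-.0511,.088)))
```

```text
[ 0.46109626 -0.05292724  0.12722055] [ 0.35810395 -0.56546906 -1.97951584] 0.45574830211013
moved tool [0.00281041 0.07409851 0.00093589]
scene [309.32722277 236.35657505] [309.25056846 224.3060198 ]
side [323.57508708 247.13404566] [323.62792496 238.83988949]
```

View pics/z6.png

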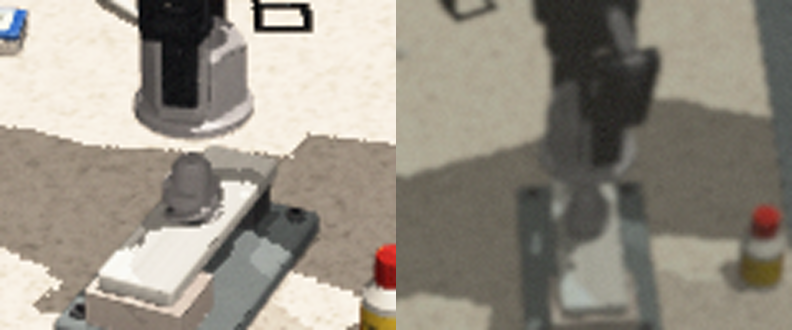

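Run:
```python
import cv2,numpy as np
a=cv2.imread("pics/s6.png");b=cv2.imread("pics/d6.png")
A=cv2.resize(a[210:262,285:335],None,fx=8,fy=11,interpolation=cv2.INTER_CUBIC)
B=cv2.resize(b[225:277,300:350],None,fx=8,fy=11,interpolation=cv2.INTER_CUBIC)
o=np.hstack([A,B])
cv2.imwrite("pics/z6b.png",o)
```

```text
(no output)
```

View pics/z6b.png

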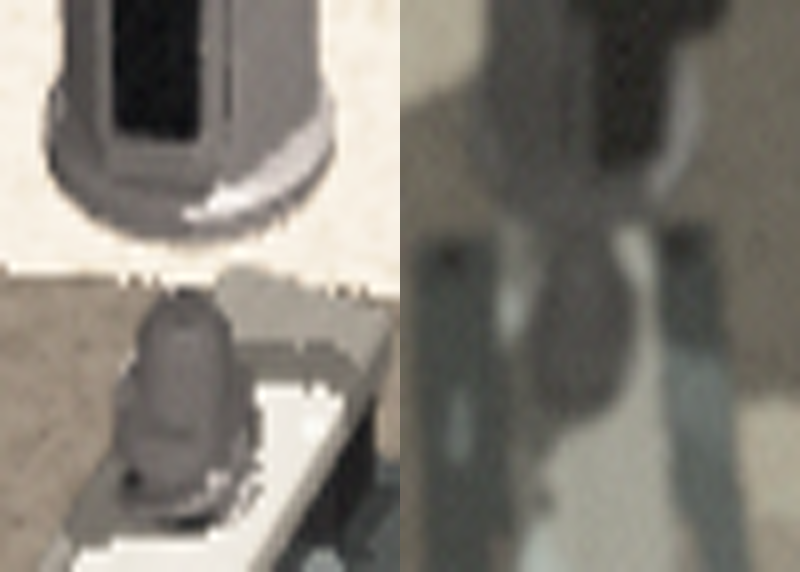

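Emit:
{"api": "arm_command", "payload": {"hand": [-1], "offset": [[0,0,0]], "spin": [0]}}

```text
clock: 5.88
position: [0.4616, -0.0528, 0.1282]
orientation: [-1.347, 0.956, -0.972]
ft_force: [-0.6, 0.4, -2.4]
finger_gap: 0.454
```

Run:
```python
from h import *
s=robot.state();print(s['position'],s['orientation'],s['joint_vel'])
```

```text
[ 0.46164021 -0.05276101  0.12815628] [-1.34696976  0.95639742 -0.9717291 ] [ 0.00123457 -0.00951057  0.00085117 -0.00576188 -0.00104532  0.00067099
  0.00161726]
```

```bash
cat >> h.py <<'E'
def status(tz=None):
    s=robot.state();M=R.from_rotvec(s['orientation']).as_matrix()
    n=s['position']+M@np.array([-.0008,.036,-.00085])
    print('t',s['clock'],'nut underside',n.round(4),'up-seat mm',round((n[2]-.04)*1e3,2),'F',s['ft_force'].round(2),'T',s['ft_torque'].round(2),'gap',round(s['finger_gap'],3),'yaw',round(np.degrees(np.arctan2(M[1,0],M[0,0])),1),'tilt',M[:2,1].round(4),'j7',s['joint_positions'][6].round(2))
    e=np.array([.45965,-.05109])-n[:2]
    print('shares to stud',(M.T@np.array([*e,0])/0.5).round(4))
E
python3 -c "
from h import *
status()"
```

```text
t 5.875 nut underside [ 0.4608 -0.0525  0.0921] up-seat mm 52.15 F [-0.57  0.42 -2.39] T [ 0.01  0.01 -0.05] gap 0.454 yaw -71.2 tilt [ 0.0074 -0.0055] j7 -1.38
shares to stud [-0.0034 -0.     -0.0014]
```

Emit:
{"api": "arm_command", "payload": {"hand": [-1,-1,-1,-1], "offset": [[-0.003,0.01,-0.001],[-0.003,0.03,-0.001],[-0.003,0.04,-0.001],[-0.003,0.04,-0.001]], "spin": [0,0,0,0]}}

```text
clock: 6.38
position: [0.4603, -0.0515, 0.1074]
orientation: [-1.348, 0.958, -0.971]
ft_force: [0.1, 0.6, -2.4]
finger_gap: 0.459
```

Run:
```python
from h import *
import cv2
status()
a=snapshot("scene")[:,:,::-1];cv2.imwrite("pics/s7.png",a)
b=snapshot("side")[:,:,::-1];cv2.imwrite("pics/d7.png",b)
A=cv2.resize(a[210:262,285:335],None,fx=8,fy=11,interpolation=cv2.INTER_CUBIC)
B=cv2.resize(b[225:277,300:350],None,fx=8,fy=11,interpolation=cv2.INTER_CUBIC)
B=cv2.convertScaleAbs(B,alpha=1.7)
cv2.imwrite("pics/z7.png",np.hstack([A,B]))
```

```text
t 6.375 nut underside [ 0.4595 -0.0512  0.0714] up-seat mm 31.4 F [ 0.06  0.57 -2.38] T [-0.01 -0.02  0.  ] gap 0.459 yaw -71.2 tilt [ 0.0058 -0.0053] j7 -1.4
shares to stud [-0.0002  0.      0.0004]
```

View pics/z7.png

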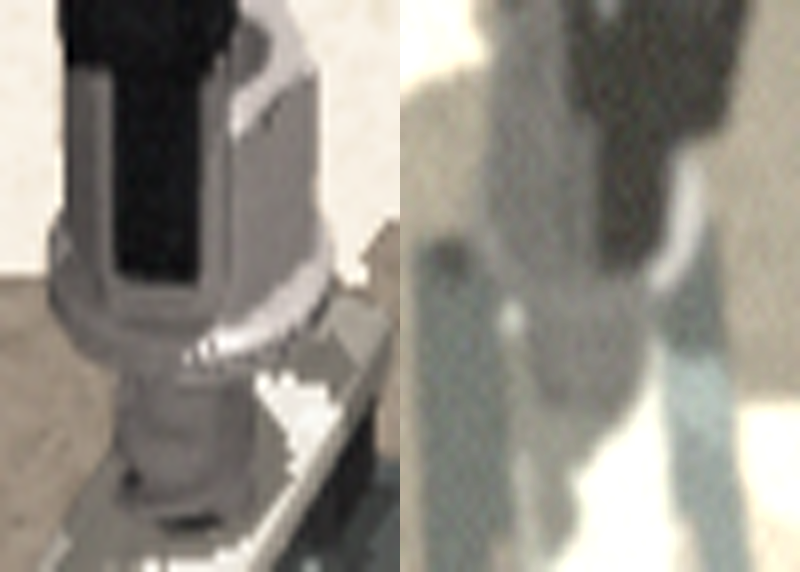

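Emit:
{"api": "arm_command", "payload": {"hand": [-1,-1,-1], "offset": [[0,0.007,0.001],[0,0.014,0.001],[0,0.014,0.001]], "spin": [0,0,0]}}

```text
clock: 6.85
position: [0.4611, -0.0514, 0.1007]
orientation: [-1.347, 0.957, -0.971]
ft_force: [-0.1, 0.1, -2.1]
finger_gap: 0.458
```

```bash
python3 -c "
from h import *
status()"
```

```text
t 6.85 nut underside [ 0.4603 -0.0511  0.0647] up-seat mm 24.69 F [-0.12  0.07 -2.11] T [0.03 0.03 0.03] gap 0.458 yaw -71.2 tilt [ 0.0065 -0.0054] j7 -1.4
shares to stud [-0.0005 -0.     -0.0012]
```

Emit:
{"api": "arm_command", "payload": {"hand": [-1,-1,-1], "offset": [[0,0.005,-0.001],[0,0.01,-0.001],[0,0.011,-0.001]], "spin": [0,0,0]}}

```text
clock: 7.22
position: [0.4606, -0.0516, 0.095]
orientation: [-1.348, 0.957, -0.971]
ft_force: [-1.1, -0.4, -2.3]
finger_gap: 0.456
```

```bash
python3 -c "
from h import *
status()"
```

```text
t 7.225 nut underside [ 0.4597 -0.0513  0.059 ] up-seat mm 18.99 F [-1.05 -0.43 -2.32] T [0.06 0.01 0.03] gap 0.456 yaw -71.2 tilt [ 0.0062 -0.0053] j7 -1.41
shares to stud [-0.0005 -0.      0.    ]
```

Emit:
{"api": "arm_command", "payload": {"hand": [-1,-1,-1], "offset": [[0,0.003,0],[0,0.006,0],[0,0.006,0]], "spin": [0,0,0]}}

```text
clock: 7.6
position: [0.4605, -0.0517, 0.0919]
orientation: [-1.348, 0.957, -0.971]
ft_force: [0.2, 1.3, -2.5]
finger_gap: 0.459
```

```bash
python3 -c "
from h import *
status()"
```

```text
t 7.6 nut underside [ 0.4597 -0.0514  0.0559] up-seat mm 15.87 F [ 0.2   1.31 -2.5 ] T [ 0.01 -0.06  0.03] gap 0.459 yaw -71.2 tilt [ 0.006  -0.0053] j7 -1.41
shares to stud [-0.0005 -0.      0.0001]
```

Emit:
{"api": "arm_command", "payload": {"hand": [-1,-1,-1], "offset": [[0,0.002,0],[0,0.004,0],[0,0.004,0]], "spin": [0,0,0]}}

```text
clock: 7.98
position: [0.4605, -0.0516, 0.0898]
orientation: [-1.348, 0.958, -0.971]
ft_force: [0.3, 1.0, -2.2]
finger_gap: 0.462
```

```bash
python3 -c "
from h import *
status()"
```

```text
t 7.975 nut underside [ 0.4597 -0.0513  0.0538] up-seat mm 13.81 F [ 0.27  1.   -2.24] T [ 0.01  0.05 -0.  ] gap 0.462 yaw -71.2 tilt [ 0.0059 -0.0053] j7 -1.41
shares to stud [-0.0004 -0.      0.0001]
```

Emit:
{"api": "arm_command", "payload": {"hand": [-1,-1,-1], "offset": [[0,0.002,0],[0,0.003,0],[0,0.003,0]], "spin": [0,0,0]}}

```text
clock: 8.35
position: [0.4605, -0.0516, 0.0883]
orientation: [-1.348, 0.958, -0.97]
ft_force: [0.6, -0.1, -2.7]
finger_gap: 0.461
```

```bash
python3 -c "
from h import *
status()"
```

```text
t 8.35 nut underside [ 0.4597 -0.0513  0.0523] up-seat mm 12.26 F [ 0.56 -0.08 -2.66] T [ 0.01 -0.    0.03] gap 0.461 yaw -71.2 tilt [ 0.0058 -0.0052] j7 -1.42
shares to stud [-0.0004 -0.      0.0001]
```

Emit:
{"api": "arm_command", "payload": {"hand": [-1,-1,-1], "offset": [[0,0.002,0],[0,0.003,0],[0,0.003,0]], "spin": [0,0,0]}}

```text
clock: 8.72
position: [0.4608, -0.0513, 0.0868]
orientation: [-1.347, 0.957, -0.97]
ft_force: [0.7, 0.7, -1.9]
finger_gap: 0.461
```

```bash
python3 -c "
from h import *
status()"
```

```text
t 8.725 nut underside [ 0.4599 -0.051   0.0508] up-seat mm 10.82 F [ 0.71  0.67 -1.89] T [ 0.32 -0.17  0.09] gap 0.461 yaw -71.2 tilt [ 0.0064 -0.0049] j7 -1.42
shares to stud [-0.0001 -0.     -0.0006]
```

Emit:
{"api": "arm_command", "payload": {"hand": [-1,-1,-1], "offset": [[0,0.001,0],[0,0.002,0],[0,0.002,0]], "spin": [0,0,0]}}

```text
clock: 9.1
position: [0.4609, -0.0512, 0.0858]
orientation: [-1.347, 0.957, -0.97]
ft_force: [0.5, 1.4, -2.0]
finger_gap: 0.458
```

Run:
```python
from h import *
import cv2
status()
a=snapshot("scene")[:,:,::-1];cv2.imwrite("pics/s8.png",a)
A=cv2.resize(a[200:275,270:350],None,fx=7,fy=7,interpolation=cv2.INTER_CUBIC)
cv2.imwrite("pics/z8.png",A)
c=camera_model("scene");print(proj(c,(.4596,-.0511,.04)),proj(c,(.4596,-.0511,.05)))
```

```text
t 9.1 nut underside [ 0.4601 -0.0509  0.0498] up-seat mm 9.82 F [ 0.5   1.4  -1.97] T [ 0.33 -0.13  0.05] gap 0.458 yaw -71.2 tilt [ 0.0067 -0.0048] j7 -1.42
shares to stud [ 0.0001 -0.     -0.001 ]
[309.43054053 252.59879745] [309.39391164 246.84049892]
```

View pics/z8.png

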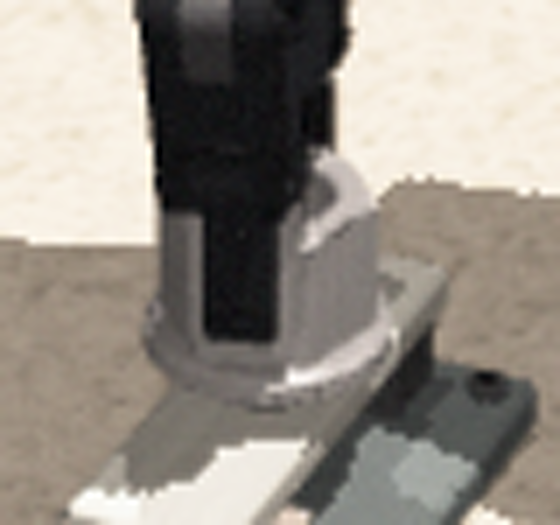

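Emit:
{"api": "arm_command", "payload": {"hand": [-1,-1,-1], "offset": [[0,0.001,0],[0,0.003,-0.001],[0,0.003,-0.001]], "spin": [0,0,0]}}

```text
clock: 9.52
position: [0.4604, -0.0515, 0.0842]
orientation: [-1.347, 0.957, -0.97]
ft_force: [1.7, 1.0, -3.4]
finger_gap: 0.457
```

```bash
python3 -c "
from h import *
status()"
```

```text
t 9.525 nut underside [ 0.4596 -0.0512  0.0481] up-seat mm 8.15 F [ 1.68  0.98 -3.39] T [ 0.25 -0.31 -0.01] gap 0.457 yaw -71.2 tilt [ 0.0066 -0.0048] j7 -1.42
shares to stud [-0.0001  0.      0.0002]
```

Emit:
{"api": "arm_command", "payload": {"hand": [-1,-1,-1], "offset": [[0,0.001,0],[0,0.002,0],[0,0.002,0]], "spin": [0,0,0]}}

```text
clock: 9.9
position: [0.4603, -0.0515, 0.0831]
orientation: [-1.347, 0.957, -0.97]
ft_force: [0.8, 0.8, -3.8]
finger_gap: 0.461
```

```bash
python3 -c "
from h import *
status()"
```

```text
t 9.9 nut underside [ 0.4595 -0.0512  0.0471] up-seat mm 7.06 F [ 0.79  0.84 -3.76] T [ 0.22 -0.26 -0.03] gap 0.461 yaw -71.2 tilt [ 0.0064 -0.0048] j7 -1.42
shares to stud [-0.0001  0.      0.0004]
```

Emit:
{"api": "arm_command", "payload": {"hand": [-1,-1,-1], "offset": [[0,0.001,0],[0,0.002,0],[0,0.002,0]], "spin": [0,0,0]}}

```text
clock: 10.28
position: [0.4604, -0.0516, 0.0821]
orientation: [-1.347, 0.957, -0.971]
ft_force: [0.2, 1.0, -2.5]
finger_gap: 0.458
```

```bash
python3 -c "
from h import *
status()"
```

```text
t 10.275 nut underside [ 0.4595 -0.0513  0.0461] up-seat mm 6.05 F [ 0.18  1.01 -2.48] T [ 0.2  -0.23  0.01] gap 0.458 yaw -71.2 tilt [ 0.0064 -0.0049] j7 -1.42
shares to stud [-0.0003 -0.      0.0003]
```

Emit:
{"api": "arm_command", "payload": {"hand": [-1,-1,-1], "offset": [[0,0.001,0],[0,0.002,0],[0,0.002,0]], "spin": [0,0,0]}}

```text
clock: 10.65
position: [0.4605, -0.0516, 0.0813]
orientation: [-1.347, 0.957, -0.971]
ft_force: [-0.3, 0.2, 2.8]
finger_gap: 0.462
```

```bash
python3 -c "
from h import *
status()"
```

```text
t 10.65 nut underside [ 0.4596 -0.0513  0.0453] up-seat mm 5.25 F [-0.28  0.17  2.78] T [ 0.25  0.08 -0.  ] gap 0.462 yaw -71.2 tilt [ 0.0066 -0.005 ] j7 -1.42
shares to stud [-0.0004 -0.      0.0002]
```

Emit:
{"api": "arm_command", "payload": {"hand": [-1,-1,-1,-1,-1], "offset": [[0,0,0],[0,0.0007,0],[0,0.0014,0],[0,0.002,0],[0,0.002,0]], "spin": [0.05,0.09,0.13,0.167,0.167]}}

```text
clock: 11.28
position: [0.4604, -0.0516, 0.0803]
orientation: [-1.239, 1.152, -1.167]
ft_force: [-0.2, 0.4, 2.0]
finger_gap: 0.46
```

```bash
python3 -c "
from h import *
status()"
```

```text
t 11.275 nut underside [ 0.4598 -0.051   0.0443] up-seat mm 4.29 F [-0.16  0.41  2.03] T [ 0.22  0.01 -0.05] gap 0.46 yaw -86.2 tilt [ 0.0065 -0.0052] j7 -1.63
shares to stud [ 0.0002 -0.     -0.0002]
```

Emit:
{"api": "arm_command", "payload": {"hand": [-1,-1,-1,-1,-1,-1,-1,-1], "offset": [[0,0.0006,0],[0,0.0012,0],[0,0.0018,0],[0,0.0024,0],[0,0.003,0],[0,0.0036,0],[0,0.004,0],[0,0.004,0]], "spin": [0.05,0.1,0.15,0.2,0.25,0.3,0.333,0.333]}}

```text
clock: 12.28
position: [0.4604, -0.0518, 0.0784]
orientation: [-0.956, 1.528, -1.542]
ft_force: [-1.4, -0.2, 1.3]
finger_gap: 0.458
```

```bash
python3 -c "
from h import *
status()"
```

```text
t 12.275 nut underside [ 0.4602 -0.0509  0.0424] up-seat mm 2.35 F [-1.39 -0.24  1.26] T [0.02 0.04 0.04] gap 0.458 yaw -116.1 tilt [ 0.0065 -0.0055] j7 -2.05
shares to stud [ 0.0008 -0.     -0.0009]
```

Emit:
{"api": "arm_command", "payload": {"hand": [-1,-1,-1,-1,-1,-1,-1], "offset": [[0,0.0006,0],[0,0.0012,0],[0,0.0018,0],[0,0.0024,0],[0,0.003,0],[0,0.0032,0],[0,0.0032,0]], "spin": [0.05,0.1,0.15,0.2,0.25,0.267,0.267]}}

```text
clock: 13.15
position: [0.4602, -0.0519, 0.0767]
orientation: [-0.657, 1.808, -1.823]
ft_force: [-0.3, -0.2, 2.1]
finger_gap: 0.459
```

```bash
python3 -c "
from h import *
status()"
```

```text
t 13.15 nut underside [ 0.4605 -0.051   0.0407] up-seat mm 0.7 F [-0.28 -0.17  2.14] T [0.   0.18 0.05] gap 0.459 yaw -140.0 tilt [ 0.006  -0.0056] j7 -2.38
shares to stud [ 0.0015 -0.     -0.0009]
```

Emit:
{"api": "arm_command", "payload": {"hand": [-1,-1,-1,-1,-1], "offset": [[0,0.0005,0],[0,0.001,0],[0,0.0014,0],[0,0.0016,0],[0,0.0016,0]], "spin": [0.04,0.08,0.11,0.122,0.122]}}

```text
clock: 13.78
position: [0.4601, -0.0522, 0.0761]
orientation: [-0.497, 1.929, -1.943]
ft_force: [-0.8, -0.9, 5.3]
finger_gap: 0.46
```

```bash
python3 -c "
from h import *
status()"
```

```text
t 13.775 nut underside [ 0.4606 -0.0513  0.0401] up-seat mm 0.1 F [-0.77 -0.91  5.27] T [-0.11  0.42  0.01] gap 0.46 yaw -151.0 tilt [ 0.0057 -0.0059] j7 -2.53
shares to stud [ 0.0014 -0.     -0.0013]
```

Emit:
{"api": "arm_command", "payload": {"hand": [-1,-1,-1,-1], "offset": [[0,0.0003,0],[0,0.0006,0],[0,0.0006,0],[0,0.0006,0]], "spin": [0.03,0.06,0.09,0.09]}}

```text
clock: 14.28
position: [0.4601, -0.0525, 0.0761]
orientation: [-0.367, 2.014, -2.029]
ft_force: [-1.4, -1.0, 6.0]
finger_gap: 0.46
```

```bash
python3 -c "
from h import *
status()"
```

```text
t 14.275 nut underside [ 0.4608 -0.0517  0.0401] up-seat mm 0.08 F [-1.41 -1.    6.04] T [-0.14  0.52 -0.01] gap 0.46 yaw -159.2 tilt [ 0.0057 -0.0062] j7 -2.64
shares to stud [ 0.0017 -0.     -0.0019]
```

Emit:
{"api": "arm_command", "payload": {"hand": [-1,-1,-1,-1], "offset": [[0.0005,0,-0.0005],[0.001,0,-0.001],[0.001,0,-0.001],[0.001,0,-0.001]], "spin": [0.03,0.06,0.1,0.1]}}

```text
clock: 14.78
position: [0.4598, -0.0522, 0.0761]
orientation: [-0.212, 2.103, -2.118]
ft_force: [-0.8, -1.0, 2.7]
finger_gap: 0.46
```

Run:
```python
from h import *
import cv2
status()
a=snapshot("scene")[:,:,::-1];cv2.imwrite("pics/s9.png",a)
A=cv2.resize(a[200:275,270:350],None,fx=7,fy=7,interpolation=cv2.INTER_CUBIC)
cv2.imwrite("pics/z9.png",A)
```

```text
t 14.775 nut underside [ 0.4606 -0.0514  0.0401] up-seat mm 0.14 F [-0.8  -1.    2.73] T [ 0.02  0.12 -0.01] gap 0.46 yaw -168.2 tilt [ 0.0063 -0.0064] j7 -2.76
shares to stud [ 0.0018 -0.     -0.001 ]
```

View pics/z9.png

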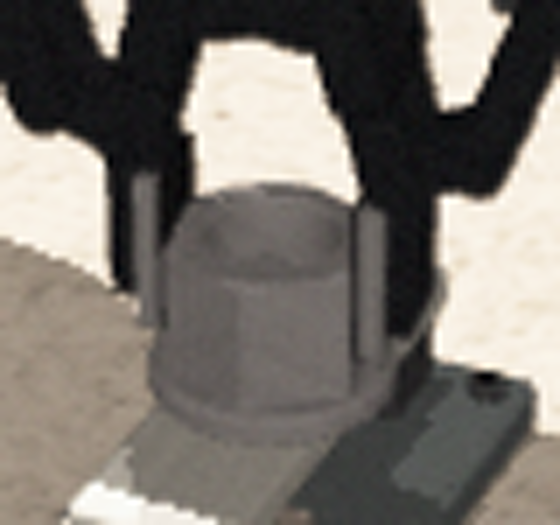

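Emit:
{"api": "arm_command", "payload": {"hand": [-0.05,0.1,0.4,1,1,1,1,1], "offset": [[0,0,0],[0,0,0],[0,0,0],[0,0,0],[0,0,0],[0,0,0],[0,0,0],[0,0,0]], "spin": [0,0,0,0,0,0,0,0]}}

```text
clock: 15.82
position: [0.4598, -0.0522, 0.0762]
orientation: [-0.213, 2.102, -2.117]
ft_force: [0.2, 0.2, -0.6]
finger_gap: 1.003
```

Run:
```python
from h import *
import cv2
status()
c=camera_model("wrist");a=snapshot("wrist")[:,:,::-1];cv2.imwrite("pics/w10.png",a)
```

```text
t 15.825 nut underside [ 0.4606 -0.0514  0.0402] up-seat mm 0.16 F [ 0.18  0.23 -0.63] T [ 0.03 -0.02 -0.  ] gap 1.003 yaw -168.1 tilt [ 0.0063 -0.0063] j7 -2.76
shares to stud [ 0.0018 -0.     -0.001 ]
```

View pics/w10.png

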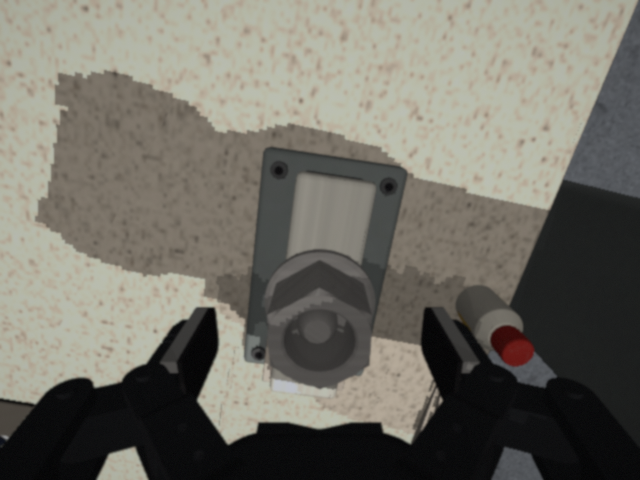

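Emit:
{"api": "arm_command", "payload": {"hand": [1,1,1,1,1,1], "offset": [[0,-0.05,0],[0,-0.12,0],[0,-0.2,0],[0,-0.28,0],[0,-0.3,0],[0,-0.3,0]], "spin": [0,0,0,0,0,0]}}

```text
clock: 16.62
position: [0.4588, -0.0511, 0.2262]
orientation: [-0.212, 2.102, -2.117]
ft_force: [0.1, -0.2, -0.3]
finger_gap: 1.004
```

Run:
```python
from h import *
import cv2
status()
c=camera_model("wrist");w=snapshot("wrist")[:,:,::-1];cv2.imwrite("pics/w11.png",w);np.savez("w11.npz",**c)
a=snapshot("scene")[:,:,::-1];cv2.imwrite("pics/s11.png",a)
u,v=proj(c,(.4597,-.0512,.06)).astype(int)
W=cv2.resize(w[v-50:v+50,u-50:u+50],None,fx=4,fy=4,interpolation=cv2.INTER_CUBIC)
A=cv2.resize(a[210:290,265:345],None,fx=5,fy=5,interpolation=cv2.INTER_CUBIC)
cv2.imwrite("pics/z11.png",np.hstack([W,A]));print(u-50,v-50)
```

```text
t 16.625 nut underside [ 0.4597 -0.0503  0.1902] up-seat mm 150.22 F [ 0.07 -0.2  -0.27] T [ 0.02 -0.   -0.01] gap 1.004 yaw -168.1 tilt [ 0.0071 -0.0061] j7 -2.85
shares to stud [0.0004 0.     0.0015]
268 171
```

View pics/z11.png

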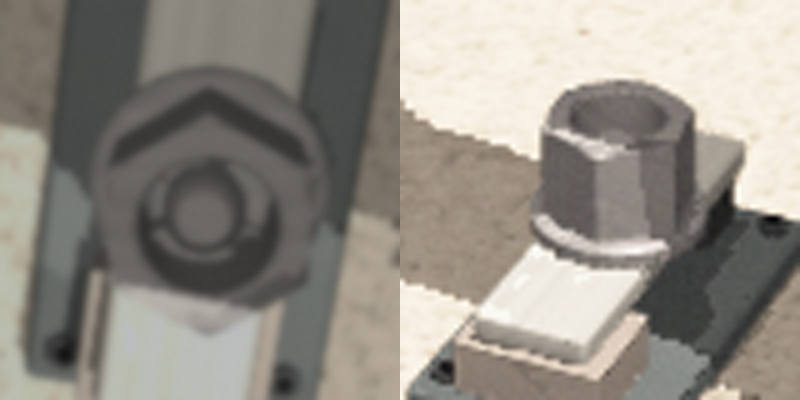

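View pics/s11.png

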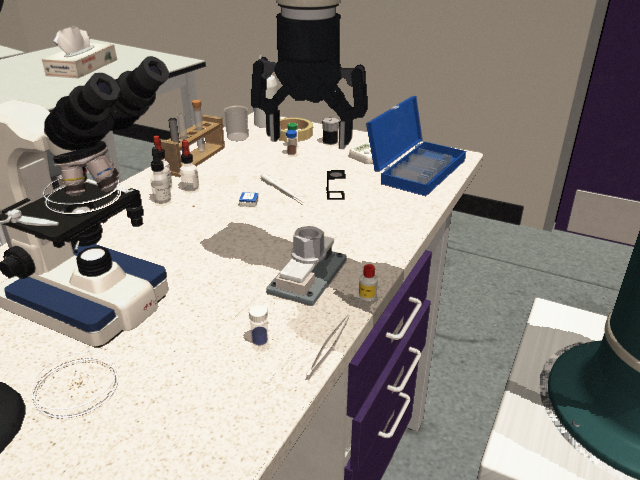

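Run:
```python
from h import *
import cv2
c=dict(np.load("w11.npz"))
for h in (0,2,4): 
  print(h,(proj(c,(.4597,-.0512,.0679))-[268,171])*4,(proj(c,(.4597,-.0512,.076+h/1e3))-[268,171])*4)
s=camera_model("scene")
print([proj(s,(.4597,-.0512,z)) for z in (.04,.042,.044,.0679,.076,.078,.08)])
a=cv2.imread("pics/s11.png");b=cv2.imread("pics/s8.png");z=cv2.imread("pics/scene0.png")
cv2.imwrite("pics/z12.png",np.hstack([cv2.resize(i[215:265,285:335],None,fx=5.3,fy=11,interpolation=cv2.INTER_CUBIC) for i in (a,b,z)]))
w=cv2.imread("pics/w11.png");cv2.imwrite("pics/z13.png",cv2.resize(w[200:255,290:350],None,fx=10,fy=10,interpolation=cv2.INTER_CUBIC))
```

```text
0 [202.81934672 214.338776  ] [202.50000497 225.82449658]
2 [202.81934672 214.338776  ] [202.41844823 228.75783648]
4 [202.81934672 214.338776  ] [202.33577505 231.73133128]
[array([309.40242182, 252.54925035]), array([309.39509846, 251.40325405]), array([309.38775738, 250.25448428]), array([309.29863663, 236.30840992]), array([309.2678362 , 231.48859953]), array([309.2601837, 230.2910978]), array([309.25251227, 229.09063342])]
```

View pics/z12.png

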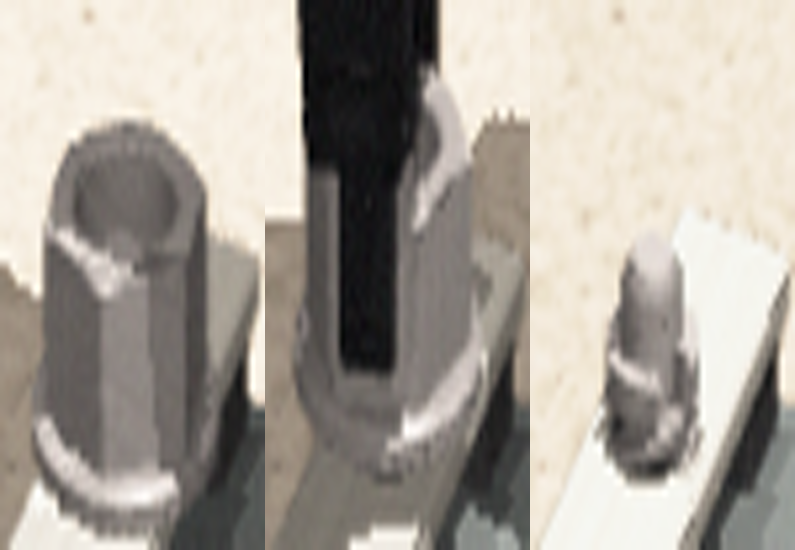

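View pics/z13.png

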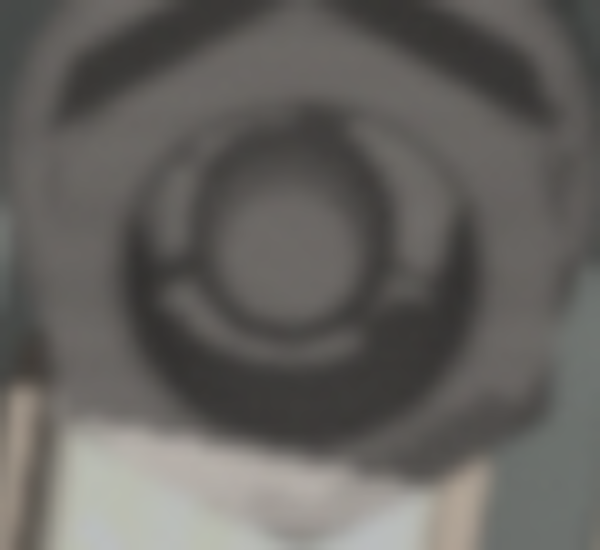

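```bash
python3 -c "
from rig import robot
print(robot.job_done())"
```

```text
the job is handed in; nothing more can be done
None
```

The nut is on the stud and screwed home, and the job is handed in (clock about 16.7 s of 67 s). No verdict was reported.

**What I did:** I gripped the nut on two flats, lifted it and lowered it over the stud. It met no crown. It went straight into the thread gaps and touched bottom at about 5.3 mm above the strap, so I skipped the anticlockwise search. I then turned it about 97° clockwise while lowering it 1 mm per 15°. It stopped sinking at 0.1 mm and the last 17° only took up play. The wrist force never read above about 6 N. I then opened the fingers and lifted straight up about 150 mm.

**Last checks:**
- **Seated height:** the arm's reading was about 0.1–0.15 mm above the seat. In the final wrist picture the stud tip sits about 2.8 px from the bore rim's centre; fully home predicts 2.9 px and 2 mm high predicts 3.6 px.
- **Scene picture:** the collar looks flat on the strap and upright, and the bottle, vial and forceps look unmoved.
- **Disagreement:** comparing scene pictures, the collar dropped about 8 mm where the arm's reading gave 9.7 mm. Measured against the foot of the stud, the same picture agrees with home.
- **Not checked:** I never turned it far enough to feel a tightening torque.

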